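# Probe the disc's gauge feet and log it on the lever counter

## Task

Take the touch probe from its cradle and press its tip gently onto the middle of each sprung foot on the drilled disc: first the round foot, then the square one, then the oblong one. Lay the probe back in its cradle as it was, and then log the check: swing the counter's lever right round to its stop, keep it there for a moment, and let go so that it springs home. Leave everything else on the bench where it stands.

Things in the scene. Friction and masses are not known exactly. Their poses are not given: they have to be found in the camera images.
- probe: Loose L-shaped touch probe, about 0.16 kg: a grey plastic handle bar, 18 mm wide (y) and 22 mm high (z), from x = -70 to +50 mm, then a thin steel neck (10 mm) on to x = +85 mm that turns straight down to the tip. Origin at the handle's mid height, x towards the tip end, z up. Grip it across its width at the origin, between the cradle's posts
- probe_tip (a point): Rounded lower end of the probe's down-turned tip (8 mm thick), at (85, 0, -55) mm in the probe's frame
- cradle: Fixed cradle: steel base plate, 130 x 80 x 8 mm, with two aluminium posts at x = -42 and +42 mm (10 mm thick, 46 mm wide) that end in flared forks open upwards: fork floor 89 mm above the table and 23 mm wide, tops 105 mm high and 43 mm wide. Origin under its centre; the probe lies along its x, tip end at +x
- cradle_rest (a point): Where the probe's origin lies when it is home in the cradle, 100 mm above the cradle's origin
- cradle_tip (a point): Where the probe's tip is when it is home: (85, 0, 45) mm in the cradle's frame
- disc: Fixed drilled steel disc, 190 mm across, 30 mm thick, origin under its centre. From its middle rises a clamp stud 20 mm thick (34 to 44 mm lower down), top 150 mm above the table. It carries three sprung feet, each 64 mm from its axis: round at 0 degrees, square at 120, oblong at 240 (counter-clockwise from its x)
- foot_round: Round aluminium foot, 34 mm across, top 60 mm above the table (the lowest of the three). Origin at the centre of its top face. Sprung: starts to yield at about 0.8 N and bottoms 6 mm lower at about 5 N
- foot_square: Square aluminium foot, 30 x 30 mm, top 75 mm above the table. Origin at the centre of its top face. Sprung like the round one
- foot_bar: Oblong aluminium foot, 22 mm (its x, radial) by 48 mm (its y), top 90 mm above the table (the highest). Origin at the centre of its top face. Sprung like the round one
- counter: Fixed lever counter: a grey box about 110 x 100 mm, 68 mm high, on a base plate 130 x 120 mm, with number wheels in its front (-x) face. Its origin lies on the table under the lever's pivot; the box's middle is 15 mm behind that (+x)
- lever (a joint): The counter's level steel lever, with an upright grip post 90 mm from the pivot. 0 = home, 1.3 rad = at its stop; grows counter-clockwise seen from above. At 0 it points 2.49 rad counter-clockwise from the counter's x, so the post sweeps across the front from the counter's +y side to its -y side. Sprung: returns to 0 when let go; takes 1.2 N at the post to start, 5.5 N at the stop
- lever_grip (a point): Middle of the free part of the lever's grip post, 122 mm above the table; the post is 18 mm thick, upright, from 80 to 142 mm above the table
- lever_pivot (a point): Point on the lever's vertical pivot axis, at the height of lever_grip (nothing stands there; the pivot boss ends 86 mm above the table)
- bush: Bystander: steel drill bush, upright ring 36 mm across, 70 mm high, standing loose on the disc between the round and the square foot; origin under its centre
- nut: Bystander: steel hexagon nut, 42 mm across, 28 mm high, lying loose on top of the counter's rear part; origin under its centre
- hub: Bystander: turned aluminium hub, 56 mm across, 45 mm high; origin under its centre
- slug: Bystander: dark steel cylinder, 48 mm across, 60 mm high; origin under its centre
- oil: Bystander: clear plastic bottle, 60 mm across, 170 mm high, on the far side; origin under its centre
- bin: Bystander: open red metal bin, 100 x 130 x 50 mm, on the far side; origin under its centre
There are look-alikes about, which are no part of the job. What is shaped like the cradle but purple is not meant.

How it is judged (in metres and radians):
On the way, in this order (a step that is already met when the one before it is completed fails the run):
1. the probe's tip presses the round foot within 14 mm of the middle of its top, with more than 1 N (contact force between probe and foot_round above 1 N and distance between probe_tip and foot_round below 0.014 m), for 0.1 s.
2. the probe's tip presses the square foot within 14 mm of the middle of its top, with more than 1 N (contact force between probe and foot_square above 1 N and distance between probe_tip and foot_square below 0.014 m), for 0.1 s.
3. the probe's tip presses the oblong foot within 14 mm of the middle of its top, with more than 1 N (contact force between probe and foot_bar above 1 N and distance between probe_tip and foot_bar below 0.014 m), for 0.1 s.
4. the probe lies in its cradle as it was, let go (distance between probe and cradle_rest below 0.012 m and distance between probe_tip and cradle_tip below 0.018 m and contact force between the fingers and probe below 0.1 N and linear speed of probe below 0.02 m/s), for 0.2 s.
5. the lever is held at its stop (beyond 1.2 rad) (value of joint lever above 1.2 rad), for 0.3 s.
6. the lever has sprung home (value of joint lever below 0.06 rad), for 0.2 s.
At the end, for the whole second after the job is handed in: the probe lies at rest in its cradle, let go, its origin within 12 mm and its tip within 18 mm of their home places; the lever is home (below 0.06 rad); every bystander is within 30 mm of where it stood (all of step 4 and value of joint lever below 0.06 rad and distance of each of bush, nut, hub, slug, oil, bin from where it was at the start of the episode below 0.03 m); the robot touches nothing.
It fails at once if the probe is pressed onto the disc or a foot with more than 20 N (contact force between probe and disc above 20 N).
It fails at once if a bystander is moved by more than 30 mm (distance of any of bush, nut, hub, slug, oil, bin from where it was at the start of the episode above 0.03 m).
It also fails if it takes over 72 s, if anything falls off the work surface, if the arm or the gripper's body presses on something with over 40 N, if the wrist force passes 120 N, or if a joint passes its speed limit or range.

## Robot

A 6-joint arm with a two-finger parallel gripper is mounted at the origin on the work surface. World frame = base frame: x ahead of the robot, y to its left, z up, the work surface at z = 0. Lengths are in m, angles in degrees, forces in N, time in s.
With the tool pointing down it reaches from about 0.4 to 0.825 m from the base axis. Payload 7 kg.
Tool frame: the origin (TCP) lies midway between the tips of the shut fingers; the grasp point (between the pads) lies ctrl.grasp_offset behind it (ctrl.grasp_offset is the distance from the TCP to the grasp point, in m); z points along the fingers, y is the line along which they close (so a half turn about z gives the same grasp; the last joint's range is limited). The gripper opens to 88 mm and grips with 3 to 60 N. Pads are 19 mm wide; open, the fingers measure 130 mm over their backs; the gripper's body (78 mm by 193 mm) begins 47 mm behind the grasp point.
Start: joints at [88.871, 20.546, 0.682, 0, -70.136, -16.507], TCP at [0.205, 0.643, 0.227] pointing down, gripper open.
Joint ranges: [-176.03, 176.03], [-82.01, 121.73], [-58.28, 71.71], [-173.87, 95.51], [-174.79, -0.11], [-173.66, 173.66]. Speed limits (degrees/s): [136.94, 136.94, 172.46, 180, 180, 180].

## Interface

Orientations are given as [roll, pitch, yaw] about the fixed x, y, z axes, in that order (R = Rz(yaw) Ry(pitch) Rx(roll)).
In Python, from plant import ctrl gives the robot as it stands. The module is installed in compiled form; this text tells all that it offers.
- The arm moves only by the tool send_rows, never from a script. Its argument "increments" is a list that holds one entry, the list of rows, each a list of 4 numbers: the shift along the world's x, y, z normalised to -1 to 1, where 1 is 0.2 m, then the turn about the world's z normalised to -1 to 1, where 1 is 1.5 rad. In form: [[[x, y, z, roll], ...]]. A call has 1 to 12 rows; each row is the pose to reach, as a shift and turn from the pose commanded when the call began; what a row does not reach only later rows make up. A row lasts 1/8 s, in which the tool goes at most 62.5 mm and 10.7 degrees, less where a joint would pass 70% of its speed; a pose out of reach is approached as far as the arm can. A call with a number of a shift or a turn outside -1 to 1 is refused whole. A call with a gripper value outside its range is refused whole. "jaw" is the opening, from 0 (shut) to 1 (fully open), set as the call begins (left out, the last holds). The fingers move at their own pace and stop on an object; the grip force is fixed at half the most. Time passes only in rows, so rows that repeat a pose let the fingers close. It gives the time, the measured TCP pose, the force, the opening and the grip force at its end, in the units of the state.
- ctrl.get_obs(): the state, without advancing time (a new reading comes with each control period).
- ctrl.snapshot(name): name is "side" or "top" or "wrist"; returns the picture (384x512x3 uint8, red, green, blue); there is no depth.
- ctrl.calibration(name): a dict with "mtx" (3x3 intrinsics, pixels), "eye" and "attitude" of the camera in the world. Camera axes: x right, y up, looking along -z (the intrinsics and any distortion apply to the point x, -y, -z); pixel columns grow to the right and rows downward; lengths in m; the calibration is good to about 2 mm. The wrist camera is an equidistant fisheye: a pixel r from the principal point sees the ray r / f radians off the axis. A picture is of the moment at which its call begins: read the wrist's pose just before it. calibration takes no time and is no camera call; for the wrist camera it gives the pose at the moment of the call.
- ctrl.close_job(): hands the job in; it is judged then, once.
Trained networks look in the newest picture that a camera, given by its name, has taken for a name from the list of things; names that differ only in an ending like _2 or _b are one class to them, and where a whole thing is asked for, a point or a joint stands for the part that bears it (a point fixed in the world has none). Each returns a list of dicts, best first, with "conf" (0 to 1); they miss things now and then, are a little off and sometimes report something else, mostly with a low value. They report only what shows in the picture. A call takes as long as a camera call. They do not tell look-alikes from the thing itself.
- ctrl.trace(thing, camera): "mask" (384x512 bool, what is visible of it) and "bbox" ([left, top, right, bottom] in pixels, round what is visible of it).
- ctrl.spot_point(thing, camera): "pixel" ([row, column] in pixels: a listed point, or the origin of a listed thing).
The state is a dict: "clock": time; "joint_pos": joint angles; "qvel": joint speeds; "tau": joint torques, N m; "tool_pos": TCP position; "orientation": TCP orientation; "force": force on the tool from outside, world axes, zero at the start; "moment": the same for the moment, N m; "opening": finger opening in m; "gripper_force": force on a finger pad.
Only numpy, scipy, OpenCV 4.12 (cv2) and the standard library are available. Lean on these libraries where they do the work, as an engineer would, in place of code of your own. Each camera call takes 0.05 s, during which the arm holds its last target. There are 200 camera calls.

## Working session

There is one attempt and no reset: what is moved stays moved. The work goes in short steps, Python scripts to look and compute and a tool call to move; the robot and the scene stay as the last step left them, time stands still between calls to the robot, and variables do not carry over. Pictures are saved under pics/ and viewed, at most 11 in all, crops included, and the job is handed in when it is done.

Besides the shell and the picture viewer there is one more tool, called as name(argument=value, ...), one argument or row to a line, values as JSON. send_rows: Moves the arm, as the interface text tells. Its arguments: {"type":"object","properties":{"increments":{"type":"array"},"jaw":{"type":"number"}},"required":["increments"]}

```bash
mkdir -p pics
cat > h.py <<'E'
import numpy as np, cv2
from plant import ctrl
E
python3 - <<'E'
from h import *
o=ctrl.get_obs(); print({k:np.round(v,3) for k,v in o.items()}, ctrl.grasp_offset)
for n in("side","top","wrist"):
    c=ctrl.calibration(n); print(n,c)
ims=[]
for n in("top","side"):
    im=ctrl.snapshot(n); cv2.imwrite(f"pics/{n}0.png",im[:,:,::-1])
    for t in "probe probe_tip cradle cradle_rest disc foot_round foot_square foot_bar counter lever_grip lever_pivot bush nut hub slug oil bin".split():
        print(n,t,[(np.round(d["pixel"],1).tolist(),round(d["conf"],2)) for d in ctrl.spot_point(t,n)])
E
```

```text
{'clock': np.float64(0.0), 'joint_pos': array([ 8.8871e+01,  2.0592e+01,  6.3300e-01, -1.8000e-02, -7.0136e+01,
       -1.6505e+01]), 'qvel': array([ 0.008, -0.052, -0.074, -0.052, -0.058,  0.007]), 'tau': array([-1.0000e-03, -5.8272e+01,  2.9305e+01,  6.9970e+00,  7.0000e-03,
       -0.0000e+00]), 'tool_pos': array([0.204, 0.643, 0.226]), 'orientation': array([ 1.79904e+02, -1.10000e-02, -1.76400e+01]), 'force': array([-0.625,  0.016,  0.851]), 'moment': array([-0.025,  0.013,  0.011]), 'gripper_force': np.float64(0.0), 'opening': np.float64(0.087)} 0.0188
side {'mtx': array([[368.66992637,   0.        , 254.8256603 ],
       [  0.        , 368.66992637, 188.0190855 ],
       [  0.        ,   0.        ,   1.        ]]), 'eye': array([0.35924321, 0.75742844, 0.64449377]), 'attitude': array([  54.53932042,   -0.2680144 , -168.3613209 ])}
top {'mtx': array([[463.33237072,   0.        , 244.29795487],
       [  0.        , 463.33237072, 188.03075842],
       [  0.        ,   0.        ,   1.        ]]), 'eye': array([ 0.31929716, -0.00794808,  1.22768114]), 'attitude': array([  9.16481
[... 1312 characters left out ...]
)]
side disc [([323.4, 246.6], 0.7)]
side foot_round [([291.4, 220.0], 0.47), ([221.7, 221.2], 0.43)]
side foot_square [([330.9, 251.5], 0.94)]
side foot_bar [([280.3, 275.6], 0.56)]
side counter [([215.6, 220.2], 0.82)]
side lever_grip [([190.7, 250.2], 0.6)]
side lever_pivot [([175.1, 215.0], 0.72), ([146.0, 254.9], 0.68)]
side bush [([326.9, 221.5], 0.93)]
side nut [([192.6, 202.0], 0.64), ([189.4, 249.9], 0.27)]
side hub [([250.0, 303.8], 0.77), ([325.1, 247.9], 0.54), ([145.6, 255.8], 0.33)]
side slug [([193.1, 316.0], 0.57)]
side oil [([244.8, 142.9], 0.68), ([322.1, 249.4], 0.26)]
side bin [([196.7, 166.9], 0.81), ([244.7, 143.6], 0.61), ([161.4, 283.3], 0.58), ([334.9, 248.8], 0.19)]
```

Run:
```python
import cv2
a=cv2.imread("pics/top0.png");b=cv2.imread("pics/side0.png")
cv2.imwrite("pics/top_c.png",cv2.resize(a[80:320,40:400],None,fx=2.2,fy=2.2,interpolation=cv2.INTER_CUBIC))
cv2.imwrite("pics/side_c.png",cv2.resize(b,None,fx=1.5,fy=1.5,interpolation=cv2.INTER_CUBIC))
```

```text
(no output)
```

View pics/top_c.png

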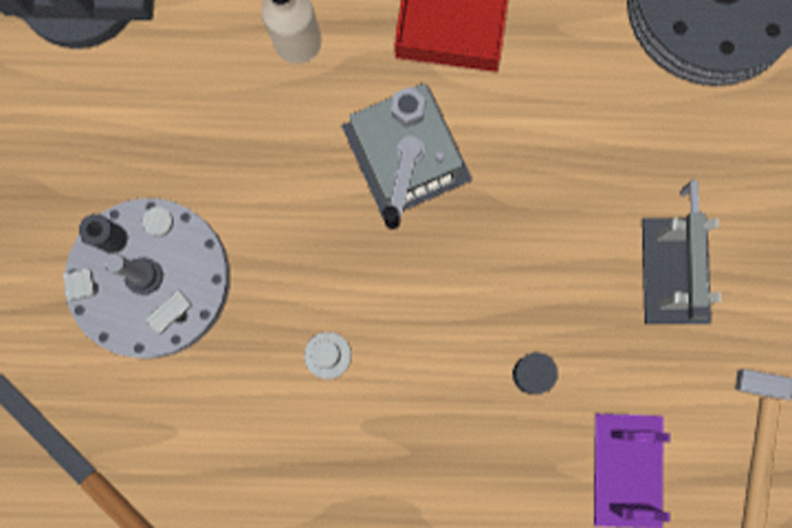

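View pics/side_c.png

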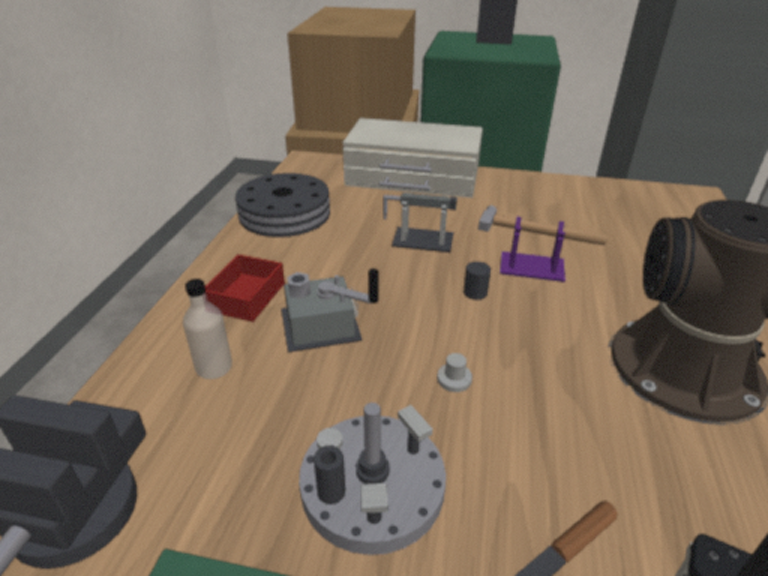

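Top view: grey cradle with the probe at pixel (row 203, col 349), tip towards +x. The purple look-alike at (291, 328) is not meant. The disc is at (207, 107) and the counter at (155, 228).

```bash
cat >> h.py <<'E'
from scipy.spatial.transform import Rotation as Ro
def cam(n):
    c=ctrl.calibration(n); return c["mtx"],c["eye"],Ro.from_euler("xyz",c["attitude"],degrees=True).as_matrix(),n
def ray(C,px):
    K,e,R,n=C; x=(px[1]-K[0,2])/K[0,0]; y=(px[0]-K[1,2])/K[1,1]
    if n=="wrist":
        r=np.hypot(x,y); s=np.sin(r)/max(r,1e-9); d=np.array([x*s,-y*s,-np.cos(r)])
    else: d=np.array([x,-y,-1.])
    return R@d
def at(C,px,z):
    d=ray(C,px); return C[1]+d*(z-C[1][2])/d[2]
def proj(C,P):
    K,e,R,n=C; v=R.T@(np.asarray(P)-e); u=np.array([v[0],-v[1],-v[2]])
    if n=="wrist":
        t=np.arctan2(np.hypot(u[0],u[1]),u[2]); q=u[:2]/max(np.hypot(u[0],u[1]),1e-9)*t
    else: q=u[:2]/u[2]
    return np.array([K[1,1]*q[1]+K[1,2],K[0,0]*q[0]+K[0,2]])
E
python3 - <<'E'
from h import *
T,S=cam("top"),cam("side")
D={"probe":(.1,[202,350],None),"tip":(.045,[166.2,352.2],[149.9,256.1]),"cradle":(0,[200.7,348.2],[159.7,283.3]),"rest":(.1,[197.6,353.5],[133.2,283]),"disc":(0,[207.8,107],[323.4,246.6]),
"round":(.06,[185.2,111.4],[291.4,220]),"square":(.075,[204.3,73.9],[330.9,251.5]),"bar":(.09,[221.1,112.2],[280.3,275.6]),"counter":(0,[155.4,227.8],[215.6,220.2]),
"grip":(.122,[179.5,217.4],[190.7,250.2]),"pivot":(.122,[142.1,225.5],[175.1,215]),"bush":(.03,[185.3,91],[326.9,221.5]),"nut":(.068,[130.8,221.5],[192.6,202]),"hub":(0,[238.9,187.9],[250,303.8]),"slug":(0,[247.3,281.2],[193,316])}
for k,(z,a,b) in D.items(): print(k,np.round(at(T,a,z),3),b and np.round(at(S,b,z),3))
E
```

```text
probe [ 0.473 -0.294  0.1  ] None
tip [ 0.575 -0.315  0.045] [ 0.566 -0.279  0.045]
cradle [ 0.49  -0.314  0.   ] [ 0.478 -0.311  0.   ]
rest [ 0.484 -0.302  0.1  ] [ 0.484 -0.309  0.1  ]
disc [0.456 0.328 0.   ] [0.461 0.328 0.   ]
round [0.508 0.305 0.06 ] [0.518 0.309 0.06 ]
square [0.455 0.39  0.075] [0.438 0.391 0.075]
bar [0.414 0.289 0.09 ] [0.413 0.285 0.09 ]
counter [0.607 0.012 0.   ] [0.605 0.017 0.   ]
grip [0.518 0.034 0.122] [0.514 0.052 0.122]
pivot [0.611 0.017 0.122] [0.616 0.004 0.122]
bush [0.511 0.365 0.03 ] [0.501 0.365 0.03 ]
nut [0.655 0.029 0.068] [0.652 0.014 0.068]
hub [0.379 0.111 0.   ] [0.369 0.101 0.   ]
slug [ 0.362 -0.135  0.   ] [ 0.357 -0.142  0.   ]
```

send_rows(
  increments=[
    [[0.2,-0.2,0.25,-0.12],[0.4,-0.5,0.5,-0.24],[0.6,-0.75,0.5,-0.36],[0.8,-1.0,0.5,-0.48],[0.8,-1.0,0.5,-0.48],[0.8,-1.0,0.5,-0.48]],
  ],
  jaw=1,
)

```text
clock: 2.55
tool_pos: [0.3659, 0.4414, 0.3276]
orientation: [-179.9, 0.0, -59.0]
force: [0.1, 0.2, 0.3]
opening: 0.0877
gripper_force: 0.0
```

```bash
cat >> h.py <<'E'
def look(things,tag,n="wrist",show=True):
    C=cam(n); im=ctrl.snapshot(n); cv2.imwrite(f"pics/{tag}.png",im[:,:,::-1])
    for t,z in things.items():
        for d in ctrl.spot_point(t,n): print(t,np.round(d["pixel"],1).tolist(),round(d["conf"],2),np.round(at(C,d["pixel"],z),4))
    return C
FE=dict(foot_round=.06,foot_square=.075,foot_bar=.09,disc=0,bush=.03)
CO=dict(lever_grip=.122,lever_pivot=.122,nut=.068)
CR=dict(probe=.1,probe_tip=.045,cradle=0,cradle_rest=.1,slug=0)
E
python3 - <<'E'
from h import *
o=ctrl.get_obs(); print(o["clock"],o["tool_pos"],o["orientation"],o["joint_pos"])
look(FE,"w1")
E
```

```text
2.55 [0.36591209 0.44140266 0.32762977] [-1.79921430e+02  4.77244991e-02 -5.90498794e+01] [ 6.98944116e+01  8.08964150e+00 -2.95131644e+00  1.25037725e-02
 -7.88679357e+01 -3.89467281e+01]
foot_round [30.2, 207.3] 0.6 [0.5242 0.3058 0.06  ]
foot_square [102.3, 219.9] 0.61 [0.4509 0.3887 0.075 ]
foot_bar [47.0, 282.4] 0.91 [0.4173 0.2816 0.09  ]
disc [66.7, 238.6] 0.64 [0.4641 0.3242 0.    ]
bush [76.0, 200.6] 0.97 [0.5033 0.3687 0.03  ]
```

send_rows(
  increments=[
    [[0.15,-0.25,0.0,-0.12],[0.3,-0.5,0,-0.24],[0.45,-0.75,0,-0.36],[0.6,-1.0,0,-0.48],[0.6,-1.0,0,-0.48],[0.6,-1.0,0,-0.48]],
  ],
)

```text
clock: 3.6
tool_pos: [0.4845, 0.2437, 0.3263]
orientation: [180.0, -0.0, -100.1]
force: [0.6, 0.5, -0.3]
opening: 0.0876
gripper_force: 0.0
```

Run:
```python
from h import *
look(FE,"w2"); look(CO,"w2b")
```

```text
foot_square [256.0, 292.5] 0.56 [0.4498 0.391  0.075 ]
foot_bar [186.6, 309.6] 0.78 [0.413  0.2825 0.09  ]
disc [200.9, 275.0] 0.75 [0.4613 0.3213 0.    ]
bush [237.8, 258.8] 0.58 [0.4982 0.3706 0.03  ]
lever_grip [15.5, 192.9] 0.69 [0.5231 0.0345 0.122 ]
lever_pivot [20.6, 131.3] 0.58 [0.6039 0.0171 0.122 ]
```

send_rows(
  increments=[
    [[0,-0.25,0.0,-0.12],[0,-0.5,0,-0.24],[0,-0.75,0,-0.36],[0,-1.0,0,-0.48],[0,-1.0,0,-0.48],[0,-1.0,0,-0.48]],
  ],
)

```text
clock: 4.85
tool_pos: [0.4846, 0.0432, 0.3267]
orientation: [180.0, 0.0, -141.4]
force: [-0.1, -0.4, 0.3]
opening: 0.0873
gripper_force: 0.0
```

Run:
```python
from h import *
look(CO,"w3")
```

```text
lever_grip [188.8, 230.4] 0.84 [0.5202 0.0338 0.122 ]
lever_pivot [227.6, 184.5] 0.94 [0.6008 0.018  0.122 ]
nut [237.2, 176.9] 0.53 [0.6473 0.0203 0.068 ]
nut [31.6, 220.6] 0.32 [ 0.3644 -0.1122  0.068 ]
```

send_rows(
  increments=[
    [[0,-0.25,0.0,-0.12],[0,-0.5,0,-0.24],[0,-0.75,0,-0.36],[0,-1.0,0,-0.44],[0,-1.0,0,-0.44],[0,-1.0,0,-0.44]],
  ],
)

```text
clock: 5.8
tool_pos: [0.4847, -0.1563, 0.3263]
orientation: [180.0, -0.0, -179.2]
force: [-0.1, 0.8, -1.0]
opening: 0.0875
gripper_force: 0.0
```

Run:
```python
from h import *
o=ctrl.get_obs(); print(o["clock"],o["tool_pos"],o["orientation"],o["joint_pos"])
look(CO,"w4"); look(CR,"w4b")
```

```text
5.8 [ 0.48466321 -0.15629546  0.3262984 ] [ 1.79990658e+02 -2.91859172e-02 -1.79154429e+02] [ 4.24316518e+00  1.74897274e+00 -1.01696109e+01 -1.12972493e-02
 -7.81099976e+01 -9.33952660e+01]
lever_grip [202.4, 392.7] 0.58 [0.5229 0.035  0.122 ]
lever_grip [156.3, 485.6] 0.39 [0.4485 0.2015 0.122 ]
probe [173.4, 142.7] 0.57 [ 0.4931 -0.3085  0.1   ]
probe [199.6, 392.1] 0.17 [0.5252 0.046  0.1   ]
probe_tip [214.3, 162.9] 0.59 [ 0.571  -0.3004  0.045 ]
probe_tip [96.9, 403.8] 0.32 [0.3714 0.0809 0.045 ]
cradle [16.1, 199.2] 0.82 [ 0.2458 -0.249   0.    ]
cradle [158.0, 160.4] 0.61 [ 0.4863 -0.3136  0.    ]
cradle_rest [168.7, 145.4] 0.77 [ 0.4866 -0.3041  0.1   ]
slug [78.7, 269.1] 0.89 [ 0.3552 -0.133   0.    ]
slug [228.3, 346.7] 0.47 [0.6083 0.0148 0.    ]
```

send_rows(
  increments=[
    [[0,-0.3,-0.2],[0,-0.6,-0.3],[0,-0.74,-0.4],[0,-0.74,-0.4],[0,-0.74,-0.4]],
  ],
)

```text
schema error: expected 4 numbers
```

send_rows(
  increments=[
    [[0,-0.3,-0.2,0],[0,-0.6,-0.3,0],[0,-0.74,-0.4,0],[0,-0.74,-0.4,0],[0,-0.74,-0.4,0]],
  ],
)

```text
clock: 6.92
tool_pos: [0.4846, -0.3048, 0.2467]
orientation: [-180.0, -0.0, -179.2]
force: [-0.4, -0.1, 0.4]
opening: 0.0877
gripper_force: 0.0
```

Run:
```python
from h import *
o=ctrl.get_obs(); print(o["clock"],o["tool_pos"],o["orientation"])
C=look(CR,"w5")
im=cv2.imread("pics/w5.png")
for d in ctrl.trace("probe","wrist"):
    m=d["mask"]; print(d["conf"],d["bbox"],m.sum())
    v,u=np.nonzero(m); P=np.array([at(C,p,.1) for p in np.c_[v,u][::7]]); 
    print(P.min(0),P.max(0))
    for x in np.arange(.40,.56,.015):
        q=P[abs(P[:,0]-x)<.005]
        if len(q): print(round(x,3),np.round([q[:,1].min(),q[:,1].max()],4))
for x in(.4,.45,.5,.55,.6):
  pass
cv2.imwrite("pics/w5c.png",cv2.resize(im,None,fx=1.5,fy=1.5))
```

```text
6.925 [ 0.4845809  -0.30481395  0.24674179] [-1.79992466e+02 -2.05799840e-03 -1.79240216e+02]
probe [186.1, 247.6] 0.9 [ 0.4898 -0.3114  0.1   ]
cradle [168.8, 246.7] 0.91 [ 0.4892 -0.3145  0.    ]
cradle_rest [183.5, 250.8] 0.56 [ 0.4869 -0.3081  0.1   ]
slug [81.3, 375.6] 0.56 [ 0.3578 -0.1341  0.    ]
0.93 [242.8, 120.7, 258.6, 244.0] 2180
[ 0.41759646 -0.3187558   0.1       ] [ 0.55500633 -0.29849295  0.1       ]
0.415 [-0.3168 -0.3016]
0.43 [-0.3187 -0.3003]
0.445 [-0.3176 -0.3001]
0.46 [-0.3175 -0.2999]
0.475 [-0.3174 -0.2996]
0.49 [-0.3173 -0.2994]
0.505 [-0.3172 -0.2991]
0.52 [-0.3161 -0.2989]
0.535 [-0.315  -0.2985]
0.55 [-0.3116 -0.3016]
```

View pics/w5c.png

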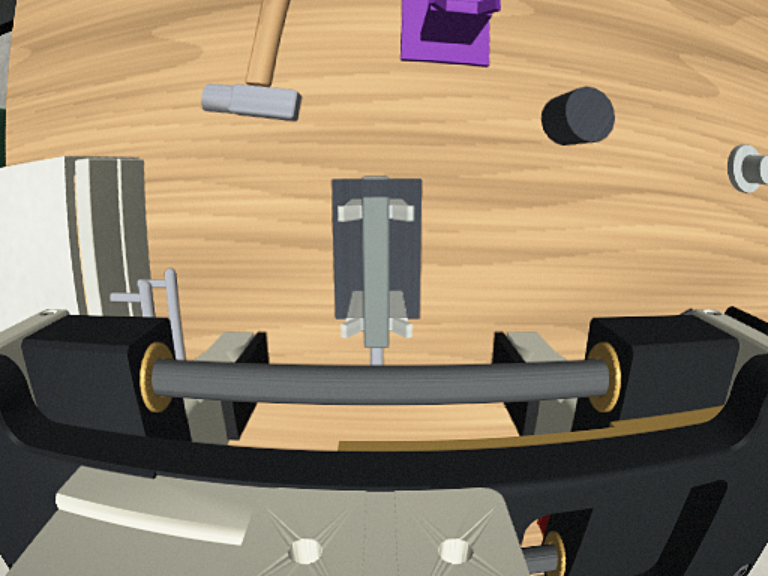

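The grey steel cradle with the probe in it is at pixel (186, 248). The purple cradle at the top edge is empty, so the grey one fits. Next I descend and grip.

send_rows(
  increments=[
    [[0.017,-0.018,-0.2,0],[0.017,-0.018,-0.4,0],[0.017,-0.018,-0.6,0],[0.017,-0.018,-0.75,0],[0.017,-0.018,-0.828,0],[0.017,-0.018,-0.828,0],[0.017,-0.018,-0.828,0]],
  ],
)

```text
clock: 8.15
tool_pos: [0.4888, -0.3086, 0.0823]
orientation: [-180.0, 0.1, -179.2]
force: [-0.3, 0.1, 0.2]
opening: 0.0881
gripper_force: 0.0
```

send_rows(
  increments=[
    [[0,0,0,0],[0,0,0,0],[0,0,0,0],[0,0,0,0],[0,0,0,0],[0,0,0,0]],
  ],
  jaw=0,
)

```text
clock: 8.9
tool_pos: [0.4879, -0.3083, 0.0809]
orientation: [180.0, -0.0, -179.2]
force: [-0.2, -0.3, 0.0]
opening: 0.0335
gripper_force: 0.0
```

send_rows(
  increments=[
    [[0,0,0,0],[0,0,0,0],[0,0,0,0],[0,0,0,0]],
  ],
  jaw=0,
)

```text
clock: 9.4
tool_pos: [0.4879, -0.3083, 0.0809]
orientation: [180.0, -0.0, -179.2]
force: [0.7, 0.1, -0.1]
opening: 0.018
gripper_force: 30.0
```

send_rows(
  increments=[
    [[0,0,0.15,0],[0,0,0.35,0],[0,0,0.6,0],[0,0.0,0.85,0],[0,0.1,1.0,0],[0,0.35,1.0,0],[0.1,0.6,1.0,0],[0.2,0.85,1.0,0],[0.2,1.0,1.0,0]],
  ],
)

```text
clock: 10.52
tool_pos: [0.5285, -0.1061, 0.2805]
orientation: [180.0, -0.0, -179.1]
force: [0.9, -0.5, -1.3]
opening: 0.0179
gripper_force: 30.0
```

send_rows(
  increments=[
    [[0,0.25,0,0],[0,0.5,0,0],[0,0.75,0,0],[0,1,0,0],[0,1,0,0]],
  ],
)

```text
clock: 11.15
tool_pos: [0.5276, 0.0945, 0.2805]
orientation: [180.0, -0.0, -179.0]
force: [0.0, -0.7, -2.0]
opening: 0.018
gripper_force: 30.0
```

send_rows(
  increments=[
    [[0,0.25,0.05,0],[0,0.5,0.1,0],[0,0.75,0.1,0],[0,0.9,0.1,0],[0,0.9,0.1,0],[0,0.9,0.1,0]],
  ],
)

```text
clock: 11.9
tool_pos: [0.5278, 0.2709, 0.3007]
orientation: [-180.0, -0.0, -179.2]
force: [-1.5, -0.9, -1.1]
opening: 0.0178
gripper_force: 30.0
```

Run:
```python
from h import *
o=ctrl.get_obs(); print(o["clock"],o["tool_pos"],o["orientation"],o["joint_pos"],o["opening"])
C=look(FE,"w6")
im=cv2.imread("pics/w6.png"); cv2.imwrite("pics/w6c.png",cv2.resize(im,None,fx=1.5,fy=1.5))
```

```text
11.9 [0.52780407 0.27087599 0.30065004] [-1.79964109e+02 -3.64038077e-02 -1.79220038e+02] [ 4.60297921e+01  1.06983298e+01 -3.18646192e+00 -6.03108776e-04
 -7.61663262e+01 -1.35249674e+02] 0.017830744538538293
foot_round [160.2, 279.3] 0.81 [0.5187 0.3052 0.06  ]
foot_square [109.2, 340.9] 0.66 [0.4462 0.3836 0.075 ]
foot_bar [78.8, 261.8] 0.96 [0.4132 0.2789 0.09  ]
foot_bar [71.0, 37.8] 0.43 [ 0.375 -0.051  0.09 ]
disc [116.9, 289.4] 0.84 [0.4596 0.3244 0.    ]
disc [73.1, 36.6] 0.61 [ 0.3578 -0.1324  0.    ]
bush [151.4, 320.9] 0.58 [0.5084 0.3692 0.03  ]
```

View pics/w6c.png

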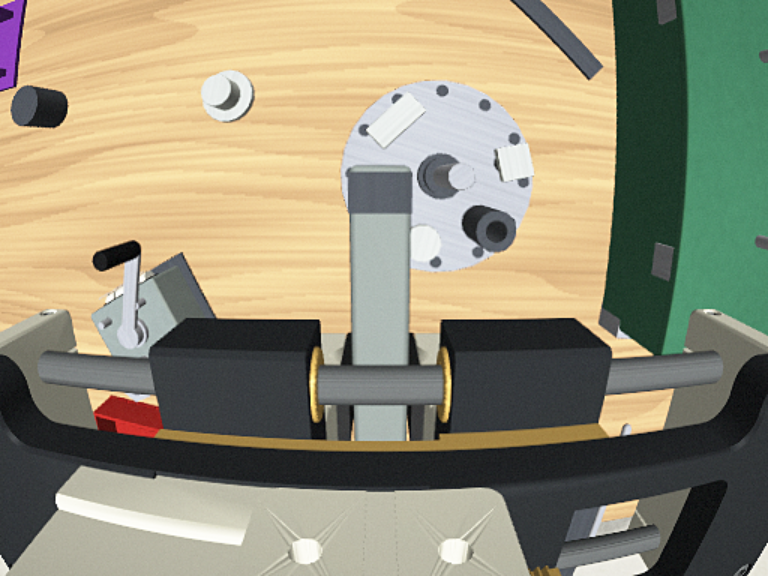

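send_rows(
  increments=[
    [[0,0,0,0.12],[0,0,0,0.24],[0,-0.1,0,0.36],[-0.05,-0.15,0,0.48],[-0.1,-0.2,0,0.6],[-0.15,-0.224,0,0.72],[-0.187,-0.224,0,0.79],[-0.187,-0.224,-0.25,0.79],[-0.187,-0.224,-0.5,0.79],[-0.187,-0.224,-0.75,0.79],[-0.187,-0.224,-0.92,0.79],[-0.187,-0.224,-0.92,0.79]],
  ],
)

```text
clock: 13.7
tool_pos: [0.4892, 0.2253, 0.1149]
orientation: [179.9, -0.3, -111.4]
force: [-0.2, -0.3, -0.6]
opening: 0.018
gripper_force: 30.0
```

```bash
cat >> h.py <<'E'
def tip():
    o=ctrl.get_obs(); y=np.radians(o["orientation"][2]+180); p=o["tool_pos"]+[.085*np.cos(y),.085*np.sin(y),-.0359]
    print("t",round(float(o["clock"]),2),"tcp",np.round(o["tool_pos"],4),"yaw",np.round(o["orientation"][2],1),"tip",np.round(p,4),"F",np.round(o["force"],2),"M",np.round(o["moment"],3))
E
python3 - <<'E'
from h import *
tip()
for n in ("side","top"):
    C=cam(n); im=ctrl.snapshot(n); cv2.imwrite(f"pics/{n}1.png",im[:,:,::-1])
    for t,z in dict(probe_tip=.08,foot_round=.06).items():
        for d in ctrl.spot_point(t,n): print(n,t,np.round(d["pixel"],1).tolist(),round(d["conf"],2),np.round(at(C,d["pixel"],z),4))
a=cv2.imread("pics/side1.png")[170:370,150:370]; cv2.imwrite("pics/side1c.png",cv2.resize(a,None,fx=3,fy=3,interpolation=cv2.INTER_CUBIC)[:600])
tip()
E
```

```text
t 13.7 tcp [0.4892 0.2253 0.1149] yaw -111.4 tip [0.5201 0.3045 0.079 ] F [-0.22 -0.33 -0.56] M [ 0.103 -0.105 -0.024]
side probe_tip [287.1, 222.9] 0.75 [0.5104 0.3138 0.08  ]
side foot_round [132.1, 282.4] 0.57 [ 0.496  -0.3949  0.06  ]
side foot_round [291.0, 217.9] 0.49 [0.5227 0.3093 0.06  ]
side foot_round [191.6, 316.7] 0.3 [ 0.3554 -0.0653  0.06  ]
top foot_round [188.2, 135.1] 0.58 [0.5012 0.2443 0.06  ]
top foot_round [178.1, 217.1] 0.25 [0.5323 0.0372 0.06  ]
t 14.0 tcp [0.4913 0.2275 0.1187] yaw -111.3 tip [0.5222 0.3067 0.0828] F [-0.56  0.27 -0.91] M [ 0.106 -0.062  0.08 ]
```

View pics/side1c.png

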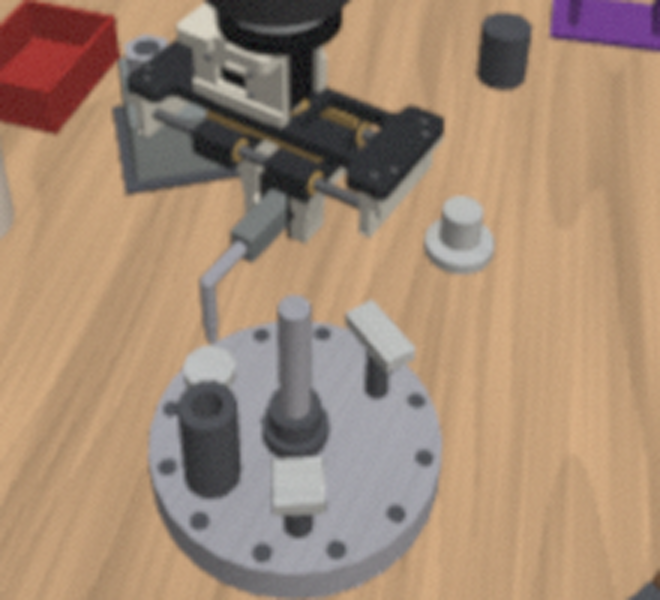

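send_rows(
  increments=[
    [[0,0,-0.05,0],[0,0,-0.08,0],[0,0,-0.1,0],[0,0,-0.1,0],[0,0,-0.1,0],[0,0,-0.1,0]],
  ],
)

```text
clock: 14.75
tool_pos: [0.4906, 0.227, 0.0971]
orientation: [-180.0, 0.0, -111.3]
force: [0.6, -0.4, -1.0]
opening: 0.018
gripper_force: 30.0
```

Run:
```python
from h import *
tip(); ctrl.snapshot("side"); tip()
```

```text
t 14.75 tcp [0.4906 0.227  0.0971] yaw -111.3 tip [0.5215 0.3061 0.0612] F [ 0.56 -0.36 -1.04] M [ 0.134 -0.089 -0.027]
t 14.8 tcp [0.4906 0.2269 0.0971] yaw -111.3 tip [0.5215 0.3061 0.0612] F [ 0.39 -0.38 -0.5 ] M [ 0.113 -0.064 -0.035]
```

send_rows(
  increments=[
    [[0,0,-0.008,0],[0,0,-0.016,0],[0,0,-0.016,0],[0,0,-0.016,0],[0,0,-0.016,0],[0,0,-0.016,0]],
  ],
)

```text
clock: 15.55
tool_pos: [0.4906, 0.2269, 0.0938]
orientation: [-180.0, 0.0, -111.3]
force: [0.5, -0.1, 0.2]
opening: 0.0181
gripper_force: 30.0
```

Run:
```python
from h import *
tip(); ctrl.snapshot("side"); tip()
```

```text
t 15.55 tcp [0.4906 0.2269 0.0938] yaw -111.3 tip [0.5215 0.3061 0.0579] F [ 0.51 -0.07  0.23] M [ 0.134 -0.147 -0.056]
t 15.6 tcp [0.4906 0.2269 0.0938] yaw -111.3 tip [0.5215 0.3061 0.0579] F [ 0.5  -0.04  0.51] M [ 0.121 -0.14   0.019]
```

send_rows(
  increments=[
    [[0,0,-0.008,0],[0,0,-0.008,0],[0,0,-0.008,0],[0,0,-0.008,0]],
  ],
)

```text
clock: 16.1
tool_pos: [0.4905, 0.2269, 0.0922]
orientation: [-180.0, 0.0, -111.3]
force: [0.4, -0.4, 0.6]
opening: 0.0177
gripper_force: 30.0
```

Run:
```python
from h import *
for i in range(3): tip(); ctrl.snapshot("side")
```

```text
t 16.1 tcp [0.4905 0.2269 0.0922] yaw -111.3 tip [0.5214 0.306  0.0563] F [ 0.41 -0.39  0.6 ] M [ 0.064 -0.121 -0.036]
t 16.15 tcp [0.4905 0.2269 0.0922] yaw -111.3 tip [0.5214 0.3061 0.0563] F [-0.13 -0.94  1.42] M [-0.027 -0.138 -0.014]
t 16.2 tcp [0.4905 0.2269 0.0922] yaw -111.3 tip [0.5214 0.306  0.0563] F [ 0.22 -1.28  1.47] M [ 0.032 -0.135 -0.034]
```

send_rows(
  increments=[
    [[0,0,0.1,0],[0,0,0.3,0],[0,0,0.5,0],[0,0,0.65,0],[-0.1,0.1,0.65,-0.1],[-0.2,0.22,0.65,-0.2],[-0.31,0.33,0.65,-0.3],[-0.41,0.44,0.65,-0.4],[-0.52,0.55,0.65,-0.5],[-0.616,0.658,0.65,-0.567],[-0.616,0.658,0.65,-0.567],[-0.616,0.658,0.65,-0.567]],
  ],
)

```text
clock: 17.75
tool_pos: [0.3671, 0.3581, 0.2218]
orientation: [-180.0, -0.0, -160.0]
force: [-0.9, 0.1, -1.6]
opening: 0.0177
gripper_force: 30.0
```

send_rows(
  increments=[
    [[0,0,-0.15,0],[0,0,-0.35,0],[0,0,-0.5,0],[0,0,-0.5,0],[0,0,-0.5,0],[0,0,-0.5,0]],
  ],
)

```text
clock: 18.5
tool_pos: [0.368, 0.3592, 0.1236]
orientation: [179.9, 0.1, -160.0]
force: [-0.4, -0.9, -1.5]
opening: 0.0178
gripper_force: 30.0
```

Run:
```python
from h import *
tip()
im=ctrl.snapshot("side");C=cam("side")
for t,z in dict(probe_tip=.087,foot_square=.075).items():
    for d in ctrl.spot_point(t,"side"): print(t,np.round(d["pixel"],1).tolist(),round(d["conf"],2),np.round(at(C,d["pixel"],z),4))
cv2.imwrite("pics/side2c.png",cv2.resize(im[230:370,170:330,::-1],None,fx=4,fy=4,interpolation=cv2.INTER_CUBIC))
tip()
```

```text
t 18.5 tcp [0.368  0.3592 0.1236] yaw -160.0 tip [0.4479 0.3882 0.0877] F [-0.42 -0.91 -1.52] M [ 0.058 -0.15   0.006]
probe_tip [326.1, 249.6] 0.84 [0.4413 0.3903 0.087 ]
foot_square [331.2, 251.7] 0.88 [0.4374 0.3914 0.075 ]
t 18.65 tcp [0.3675 0.3589 0.1231] yaw -160.0 tip [0.4474 0.3879 0.0872] F [ 0.29 -0.19 -1.85] M [ 0.124 -0.139  0.04 ]
```

View pics/side2c.png

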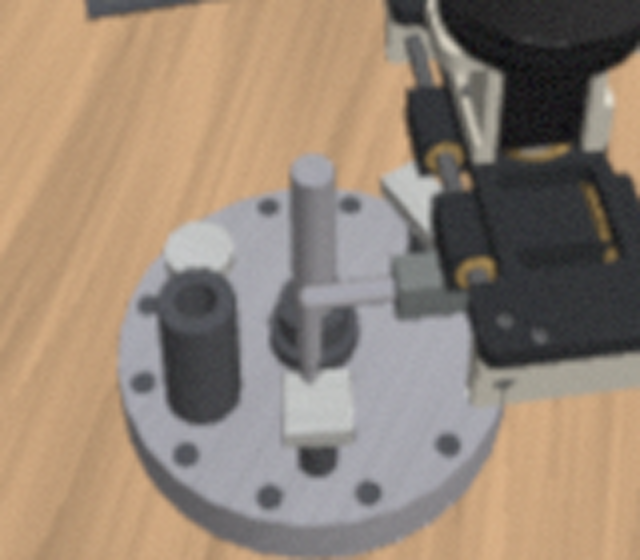

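The tip is above the square foot, at about (312, 382) in the crop against a foot centre of (317, 392), so it is well inside tolerance. Next I press.

send_rows(
  increments=[
    [[0,0,-0.03,0],[0,0,-0.055,0],[0,0,-0.07,0],[0,0,-0.08,0],[0,0,-0.08,0],[0,0,-0.08,0],[0,0,-0.08,0]],
  ],
)

```text
clock: 19.52
tool_pos: [0.3673, 0.3585, 0.1063]
orientation: [180.0, 0.0, -160.0]
force: [-2.3, -0.3, 1.5]
opening: 0.0182
gripper_force: 30.0
```

Run:
```python
from h import *
for i in range(4): tip(); ctrl.snapshot("side")
```

```text
t 19.52 tcp [0.3673 0.3585 0.1063] yaw -160.0 tip [0.4472 0.3875 0.0704] F [-2.32 -0.27  1.47] M [-0.159  0.275  0.016]
t 19.57 tcp [0.3673 0.3585 0.1063] yaw -160.0 tip [0.4472 0.3875 0.0704] F [-1.44 -0.41  1.82] M [-0.127  0.307 -0.026]
t 19.62 tcp [0.3673 0.3585 0.1063] yaw -160.0 tip [0.4472 0.3875 0.0704] F [-1.46 -0.62  2.78] M [-0.095  0.264 -0.03 ]
t 19.68 tcp [0.3673 0.3585 0.1063] yaw -160.0 tip [0.4472 0.3875 0.0704] F [-1.9  -0.89  2.55] M [-0.179  0.294  0.006]
```

The square press reads about 4 N. The round press was less clear at roughly 2 to 2.7 N. There is time to spare, so I'll repeat round and then square before the oblong foot.

send_rows(
  increments=[
    [[0,0,0.1,0],[0,0,0.35,0],[0,0,0.58,0],[0.1,-0.1,0.58,0.1],[0.2,-0.22,0.58,0.2],[0.31,-0.33,0.58,0.3],[0.41,-0.44,0.58,0.4],[0.52,-0.55,0.58,0.5],[0.616,-0.658,0.58,0.567],[0.616,-0.658,0.4,0.567],[0.616,-0.658,0.2,0.567],[0.616,-0.658,0.05,0.567]],
  ],
)

```text
clock: 21.22
tool_pos: [0.4901, 0.2262, 0.1143]
orientation: [180.0, -0.1, -111.4]
force: [1.3, 0.2, -1.7]
opening: 0.0177
gripper_force: 30.0
```

send_rows(
  increments=[
    [[0,0,-0.05,0],[0,0,-0.09,0],[0,0,-0.11,0],[0,0,-0.125,0],[0,0,-0.125,0],[0,0,-0.125,0],[0,0,-0.125,0]],
  ],
)

```text
clock: 22.1
tool_pos: [0.4908, 0.2271, 0.0917]
orientation: [-180.0, 0.1, -111.3]
force: [0.6, -1.3, 1.8]
opening: 0.0181
gripper_force: 30.0
```

Run:
```python
from h import *
for i in range(4): tip(); ctrl.snapshot("side")
```

```text
t 22.1 tcp [0.4908 0.2271 0.0917] yaw -111.3 tip [0.5217 0.3063 0.0558] F [ 0.62 -1.29  1.81] M [ 0.102 -0.135  0.059]
t 22.15 tcp [0.4908 0.2271 0.0916] yaw -111.3 tip [0.5217 0.3063 0.0557] F [ 0.5  -0.4   2.47] M [ 0.098 -0.231 -0.009]
t 22.2 tcp [0.4908 0.2271 0.0915] yaw -111.3 tip [0.5217 0.3063 0.0556] F [-0.   -0.64  1.89] M [ 0.182 -0.227  0.047]
t 22.25 tcp [0.4908 0.2271 0.0914] yaw -111.3 tip [0.5216 0.3063 0.0555] F [ 0.1  -0.97  2.01] M [ 0.125 -0.212 -0.028]
```

Run:
```python
from h import *
im=ctrl.snapshot("side")
cv2.imwrite("pics/side3c.png",cv2.resize(im[200:360,170:330,::-1],None,fx=3.7,fy=3.7,interpolation=cv2.INTER_CUBIC))
```

```text
(no output)
```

View pics/side3c.png

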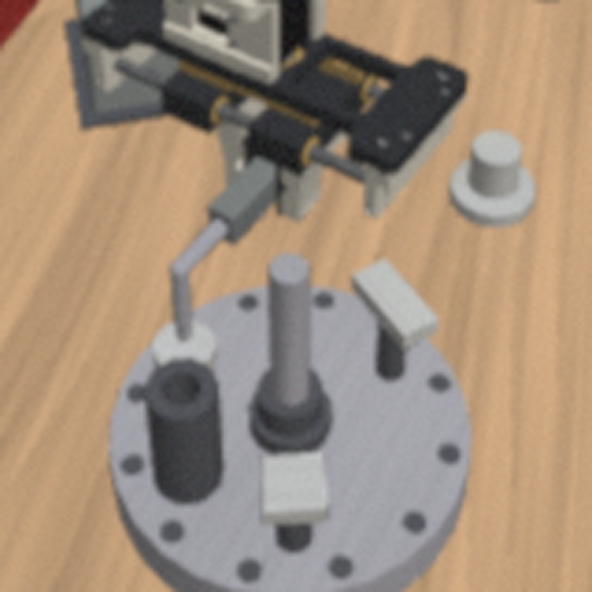

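Crop: the tip sits on the round foot at (185, 337), near its centre, and nothing else touches. Now the square foot again.

send_rows(
  increments=[
    [[0,0,0.1,0],[0,0,0.35,0],[0,0,0.65,0],[-0.1,0.1,0.65,-0.1],[-0.2,0.22,0.65,-0.2],[-0.31,0.33,0.65,-0.3],[-0.41,0.44,0.65,-0.4],[-0.52,0.55,0.65,-0.5],[-0.616,0.658,0.65,-0.567],[-0.616,0.658,0.5,-0.567],[-0.616,0.658,0.3,-0.567],[-0.616,0.658,0.15,-0.567]],
  ],
)

```text
clock: 23.85
tool_pos: [0.3665, 0.3577, 0.1192]
orientation: [-179.9, -0.1, -160.0]
force: [-0.7, 0.2, -1.4]
opening: 0.0181
gripper_force: 30.0
```

send_rows(
  increments=[
    [[0,0,-0.03,0],[0,0,-0.055,0],[0,0,-0.07,0],[0,0,-0.076,0],[0,0,-0.076,0],[0,0,-0.076,0],[0,0,-0.076,0]],
  ],
)

```text
clock: 24.72
tool_pos: [0.3675, 0.3588, 0.1063]
orientation: [180.0, 0.0, -160.0]
force: [-0.3, 0.6, 1.5]
opening: 0.0175
gripper_force: 30.0
```

Run:
```python
from h import *
for i in range(3): tip(); ctrl.snapshot("side")
```

```text
t 24.73 tcp [0.3675 0.3588 0.1063] yaw -160.0 tip [0.4474 0.3878 0.0704] F [-0.3   0.61  1.48] M [ 0.207 -0.206 -0.003]
t 24.77 tcp [0.3675 0.3588 0.1063] yaw -160.0 tip [0.4474 0.3878 0.0704] F [-0.82  0.33  1.31] M [ 0.245 -0.248  0.036]
t 24.82 tcp [0.3675 0.3587 0.1062] yaw -160.0 tip [0.4474 0.3878 0.0703] F [0.19 0.29 1.2 ] M [ 0.243 -0.255  0.086]
```

send_rows(
  increments=[
    [[0,0,0.1,0],[0,0,0.35,0],[0,0,0.6,0],[0.03,-0.12,0.6,0.1],[0.05,-0.25,0.6,0.2],[0.07,-0.37,0.6,0.32],[0.1,-0.5,0.6,0.44],[0.12,-0.62,0.6,0.56],[0.153,-0.8,0.6,0.66],[0.153,-0.8,0.5,0.698],[0.153,-0.8,0.3,0.698],[0.153,-0.8,0.18,0.698]],
  ],
)

```text
clock: 26.38
tool_pos: [0.3969, 0.1973, 0.14]
orientation: [179.9, -0.1, -100.1]
force: [-0.3, 0.1, -2.3]
opening: 0.0178
gripper_force: 30.0
```

send_rows(
  increments=[
    [[0,0,-0.01,0],[0,0,-0.01,0]],
  ],
)

```text
clock: 26.62
tool_pos: [0.3982, 0.1986, 0.1405]
orientation: [-180.0, -0.0, -100.0]
force: [0.3, 0.8, -1.1]
opening: 0.0178
gripper_force: 30.0
```

Run:
```python
from h import *
tip()
im=ctrl.snapshot("side");C=cam("side")
for t,z in dict(probe_tip=.1,foot_bar=.09).items():
    for d in ctrl.spot_point(t,"side"): print(t,np.round(d["pixel"],1).tolist(),round(d["conf"],2),np.round(at(C,d["pixel"],z),4))
cv2.imwrite("pics/side4c.png",cv2.resize(im[210:330,200:340,::-1],None,fx=4,fy=4,interpolation=cv2.INTER_CUBIC))
tip()
```

```text
t 26.62 tcp [0.3982 0.1986 0.1405] yaw -100.0 tip [0.413  0.2823 0.1046] F [ 0.29  0.84 -1.07] M [ 0.152 -0.03  -0.02 ]
probe_tip [175.1, 215.9] 0.66 [ 0.6248 -0.0285  0.1   ]
probe_tip [277.5, 278.9] 0.61 [0.4071 0.2856 0.1   ]
probe_tip [190.2, 198.8] 0.55 [0.6473 0.0469 0.1   ]
foot_bar [278.1, 273.6] 0.86 [0.4178 0.2805 0.09  ]
t 26.77 tcp [0.3984 0.199  0.141 ] yaw -100.0 tip [0.4132 0.2827 0.1051] F [ 1.06 -0.52 -1.23] M [ 0.064 -0.035 -0.019]
```

View pics/side4c.png

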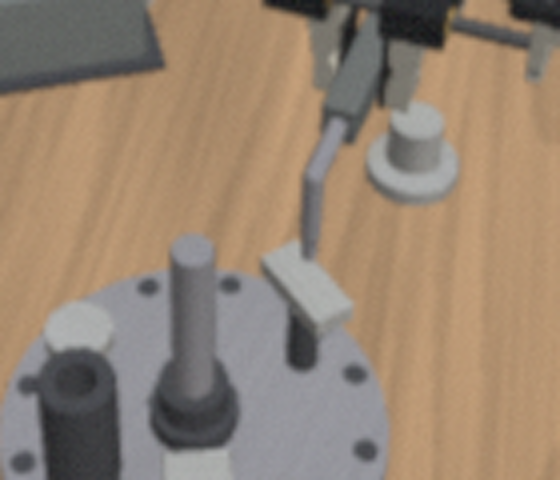

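The tip is right above the oblong foot's centre, about (308, 282) in the crop. Pressing.

send_rows(
  increments=[
    [[0,0,-0.03,0],[0,0,-0.06,0],[0,0,-0.08,0],[0,0,-0.096,0],[0,0,-0.096,0],[0,0,-0.096,0],[0,0,-0.096,0]],
  ],
)

```text
clock: 27.65
tool_pos: [0.398, 0.1985, 0.1209]
orientation: [-180.0, 0.0, -100.1]
force: [-1.0, -1.5, 2.2]
opening: 0.0179
gripper_force: 30.0
```

Run:
```python
from h import *
for i in range(3): tip(); ctrl.snapshot("side")
```

```text
t 27.65 tcp [0.398  0.1985 0.1209] yaw -100.1 tip [0.4128 0.2822 0.085 ] F [-1.03 -1.48  2.19] M [-0.44   0.063  0.009]
t 27.7 tcp [0.398  0.1985 0.121 ] yaw -100.1 tip [0.4129 0.2822 0.0851] F [ 0.32 -2.88  2.57] M [-0.455  0.091  0.056]
t 27.75 tcp [0.398  0.1985 0.1209] yaw -100.1 tip [0.4128 0.2822 0.085 ] F [-0.39 -1.44  2.32] M [-0.4    0.066  0.034]
```

send_rows(
  increments=[
    [[0,0,0.1,0],[0,0,0.35,0],[0,0,0.6,0],[0,0,0.8,0],[0.05,-0.2,0.9,-0.1],[0.1,-0.45,0.9,-0.2],[0.15,-0.7,0.9,-0.32],[0.225,-1.0,0.9,-0.44],[0.225,-1.0,0.9,-0.46]],
  ],
)

```text
clock: 28.92
tool_pos: [0.4431, -0.0051, 0.3003]
orientation: [180.0, -0.0, -140.1]
force: [0.4, 0.1, -1.6]
opening: 0.018
gripper_force: 30.0
```

send_rows(
  increments=[
    [[0.05,-0.25,0,-0.12],[0.1,-0.5,0,-0.24],[0.15,-0.75,0,-0.36],[0.225,-1.0,0,-0.46],[0.225,-1.0,0,-0.46]],
  ],
)

```text
clock: 29.55
tool_pos: [0.4885, -0.2035, 0.2994]
orientation: [180.0, -0.1, -179.4]
force: [-1.4, -0.0, -1.8]
opening: 0.0177
gripper_force: 30.0
```

send_rows(
  increments=[
    [[0,-0.2,0,0],[0,-0.4,0,0],[0,-0.534,0,0],[0,-0.534,-0.2,0],[0,-0.534,-0.35,0],[0,-0.534,-0.35,0],[0,-0.534,-0.35,0]],
  ],
)

```text
clock: 30.42
tool_pos: [0.4889, -0.308, 0.2321]
orientation: [-180.0, 0.1, -179.0]
force: [0.4, -0.0, -0.5]
opening: 0.0179
gripper_force: 30.0
```

Run:
```python
from h import *
tip(); C=look(dict(cradle=0,cradle_rest=.1),"w7"); tip()
C2=cam("top"); ctrl.snapshot("top")
for d in ctrl.trace("probe","wrist"):
    m=d["mask"]; v,u=np.nonzero(m); z=.2421
    P=np.array([at(C,p,z) for p in np.c_[v,u]]); print(d["conf"],d["bbox"],P.min(0),P.max(0))
```

```text
t 30.43 tcp [ 0.4889 -0.308   0.2321] yaw -179.0 tip [ 0.5739 -0.3065  0.1962] F [ 0.36 -0.02 -0.47] M [ 0.005 -0.187 -0.01 ]
t 30.57 tcp [ 0.4888 -0.3082  0.2324] yaw -179.1 tip [ 0.5738 -0.3069  0.1965] F [-0.05 -0.49 -1.35] M [ 0.052 -0.177 -0.019]
0.94 [231.4, 110.9, 274.4, 294.8] [ 0.41790183 -0.32024206  0.2421    ] [ 0.521814   -0.29787318  0.2421    ]
```

send_rows(
  increments=[
    [[-0.005,0,-0.2,0],[-0.005,0,-0.4,0],[-0.005,0,-0.55,0],[-0.005,0,-0.65,0],[-0.005,0,-0.72,0],[-0.005,0,-0.755,0],[-0.005,0,-0.755,0],[-0.005,0,-0.755,0]],
  ],
)

```text
clock: 31.68
tool_pos: [0.4876, -0.3086, 0.0805]
orientation: [-180.0, 0.1, -179.1]
force: [0.9, 0.5, 1.6]
opening: 0.0177
gripper_force: 30.0
```

Run:
```python
from h import *
tip(); ctrl.snapshot("side"); tip()
```

```text
t 31.68 tcp [ 0.4876 -0.3086  0.0805] yaw -179.1 tip [ 0.5726 -0.3072  0.0446] F [0.9  0.51 1.61] M [ 0.285 -0.166  0.023]
t 31.73 tcp [ 0.4876 -0.3086  0.0805] yaw -179.1 tip [ 0.5726 -0.3072  0.0446] F [0.22 1.2  2.03] M [ 0.262 -0.138 -0.066]
```

Seated (light upward force). Release, rise straight up, then check.

send_rows(
  increments=[
    [[0,0,0,0],[0,0,0,0],[0,0,0,0],[0,0,0,0],[0,0,0,0],[0,0,0,0],[0,0,0,0],[0,0,0,0]],
  ],
  jaw=1,
)

```text
clock: 32.72
tool_pos: [0.4869, -0.3084, 0.0798]
orientation: [-180.0, 0.0, -179.1]
force: [0.7, -0.4, 0.1]
opening: 0.0865
gripper_force: 0.0
```

send_rows(
  increments=[
    [[0,0,0.1,0],[0,0,0.3,0],[0,0,0.5,0],[0,0,0.75,0],[0,0,0.83,0],[0,0,0.83,0]],
  ],
)

```text
clock: 33.48
tool_pos: [0.4873, -0.3084, 0.2467]
orientation: [-180.0, 0.1, -179.1]
force: [-0.3, 0.1, -2.1]
opening: 0.0878
gripper_force: 0.0
```

Run:
```python
from h import *
tip(); C=look(dict(probe=.1,cradle=0,cradle_rest=.1),"w8")
for d in ctrl.trace("probe","wrist"):
    v,u=np.nonzero(d["mask"]); P=np.array([at(C,p,.1) for p in np.c_[v,u]]); print(d["conf"],d["bbox"],P.min(0),P.max(0))
    for x in(.43,.46,.49,.52): q=P[abs(P[:,0]-x)<.005]; print(x,q[:,1].min(),q[:,1].max())
cv2.imwrite("pics/w8c.png",cv2.resize(cv2.imread("pics/w8.png")[90:290,150:350],None,fx=2.5,fy=2.5))
```

```text
t 33.48 tcp [ 0.4873 -0.3084  0.2467] yaw -179.1 tip [ 0.5723 -0.3071  0.2108] F [-0.25  0.08 -2.14] M [ 0.037 -0.176 -0.001]
probe [181.3, 253.9] 0.81 [ 0.4876 -0.3085  0.1   ]
cradle [163.6, 252.1] 0.87 [ 0.4852 -0.3108  0.    ]
cradle_rest [180.1, 257.4] 0.8 [ 0.4863 -0.3048  0.1   ]
cradle_rest [78.0, 379.6] 0.45 [ 0.3711 -0.176   0.1   ]
0.87 [244.4, 115.1, 262.8, 244.1] [ 0.41554466 -0.31953342  0.1       ] [ 0.55827073 -0.29844384  0.1       ]
0.43 -0.3194821050180946 -0.30019150837236985
0.46 -0.3180806039356435 -0.3004695379567299
0.49 -0.31883565048550355 -0.2998158341876136
0.52 -0.3175567490800598 -0.2991020282738426
```

View pics/w8c.png

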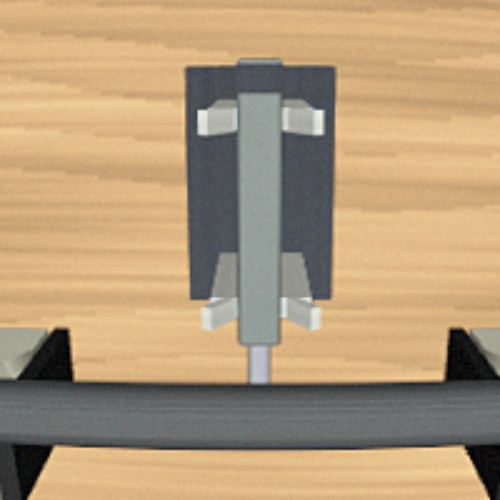

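Probe is home in the grey cradle, let go, with the handle between both forks at crop (258, 210). Now the counter.

send_rows(
  increments=[
    [[0.03,0.2,0,-0.05],[0.06,0.45,0,-0.1],[0.1,0.7,0,-0.145],[0.17,1.0,0,-0.145],[0.17,1.0,0,-0.145]],
  ],
  jaw=0.5,
)

```text
clock: 34.35
tool_pos: [0.5214, -0.105, 0.2449]
orientation: [-180.0, -0.1, 168.7]
force: [0.0, -0.6, -0.1]
opening: 0.046
gripper_force: 0.0
```

send_rows(
  increments=[
    [[0,0.25,0,0],[0,0.5,0,0],[0,0.71,0,0],[0,0.71,0,0],[0,0.71,0,0]],
  ],
)

```text
clock: 34.98
tool_pos: [0.5207, 0.0331, 0.2452]
orientation: [-179.9, -0.1, 168.4]
force: [-0.0, -0.5, 0.5]
opening: 0.0438
gripper_force: 0.0
```

Run:
```python
from h import *
o=ctrl.get_obs(); print(o["opening"],o["joint_pos"]); tip(); C=look(dict(lever_grip=.122,lever_pivot=.122,counter=0,nut=.068),"w9")
for d in ctrl.trace("lever","wrist"): print(d["conf"],d["bbox"])
cv2.imwrite("pics/w9c.png",cv2.resize(cv2.imread("pics/w9.png"),None,fx=1.5,fy=1.5))
```

```text
0.04378827044977997 [ 2.52091930e+01  5.36104710e+00 -1.67620750e+01  6.13094085e-03
 -6.79540618e+01 -1.26785466e+02]
t 34.98 tcp [0.5207 0.0331 0.2452] yaw 168.4 tip [0.6039 0.016  0.2093] F [-0.05 -0.54  0.53] M [ 0.034 -0.143  0.011]
lever_grip [188.4, 256.2] 0.66 [0.5228 0.0349 0.122 ]
lever_grip [269.3, 260.1] 0.59 [0.6111 0.0214 0.122 ]
lever_pivot [267.9, 256.4] 0.82 [0.6086 0.0179 0.122 ]
counter [226.7, 255.2] 0.69 [0.6083 0.0173 0.    ]
nut [279.0, 266.5] 0.62 [0.6574 0.022  0.068 ]
0.71 [0.5, 162.6, 19.2, 216.4]
0.23 [4.1, 149.7, 75.2, 228.5]
0.22 [252.5, 267.8, 285.2, 293.7]
```

View pics/w9c.png

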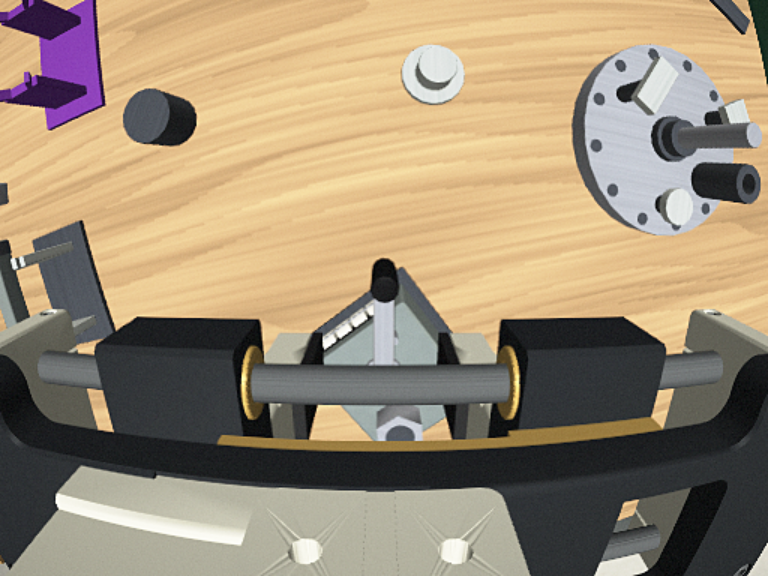

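The post is at (384, 280) in the picture, centred between the fingers, and the lever lies in line with the tool. Descending around it.

send_rows(
  increments=[
    [[0.008,0.006,-0.2,0],[0.008,0.006,-0.4,0],[0.008,0.006,-0.55,0],[0.008,0.006,-0.65,0],[0.008,0.006,-0.7,0],[0.008,0.006,-0.7,0],[0.008,0.006,-0.7,0]],
  ],
)

```text
clock: 36.15
tool_pos: [0.5232, 0.035, 0.1067]
orientation: [180.0, 0.1, 168.4]
force: [-0.1, -0.0, 0.3]
opening: 0.0439
gripper_force: 0.0
```

Run:
```python
from h import *
tip(); o=ctrl.get_obs()["tool_pos"]
pv=np.array([.6095,.0175]); c=o[:2]; r0=c-pv; a0=np.arctan2(r0[1],r0[0]); print(np.hypot(*r0),np.degrees(a0))
# trailing pad contact: TCP leads post by offset; post at radius .09, TCP tangentially shifted g=+.013 ahead
for th in np.radians([0,8,17,26,35,44,53,62,71,80,84]):
    R=Ro.from_euler("z",th).as_matrix()[:2,:2]; d=(pv+R@r0-c)/.2; print(round(np.degrees(th)),np.round(d,3),round(th/1.5,3))
```

```text
t 36.15 tcp [0.5232 0.035  0.1067] yaw 168.4 tip [0.6064 0.0179 0.0708] F [-0.06 -0.02  0.34] M [ 0.043 -0.178  0.037]
0.08808967701366005 168.57398221417085
0 [0. 0.] 0.0
8 [-0.008 -0.061] 0.093
17 [-0.007 -0.13 ] 0.198
26 [ 0.005 -0.198] 0.303
35 [ 0.028 -0.263] 0.407
44 [ 0.061 -0.324] 0.512
53 [ 0.102 -0.38 ] 0.617
62 [ 0.152 -0.427] 0.721
71 [ 0.209 -0.467] 0.826
80 [ 0.271 -0.497] 0.931
84 [ 0.3   -0.507] 0.977
```

send_rows(
  increments=[
    [[-0.008,-0.061,0,0.093],[-0.007,-0.13,0,0.198],[0.005,-0.198,0,0.303],[0.028,-0.263,0,0.407],[0.061,-0.324,0,0.512],[0.102,-0.38,0,0.617],[0.152,-0.427,0,0.721],[0.209,-0.467,0,0.826],[0.271,-0.497,0,0.931],[0.271,-0.497,0,0.931],[0.271,-0.497,0,0.931]],
  ],
)

```text
clock: 37.52
tool_pos: [0.5757, -0.0644, 0.1062]
orientation: [179.9, 0.0, -111.8]
force: [-5.0, 2.8, 3.0]
opening: 0.0444
gripper_force: 2.6
```

Run:
```python
from h import *
tip(); C=look(dict(lever_grip=.122,lever_pivot=.122),"w10"); tip()
C=look(dict(lever_grip=.122,lever_pivot=.122),"t10","top")
```

```text
t 37.52 tcp [ 0.5757 -0.0644  0.1062] yaw -111.8 tip [0.6073 0.0145 0.0703] F [-4.97  2.76  2.99] M [ 8.500e-01  1.731e+00 -1.000e-03]
lever_grip [246.1, 279.3] 0.73 [ 0.5626 -0.0618  0.122 ]
t 37.67 tcp [ 0.5755 -0.0642  0.1062] yaw -111.8 tip [0.6071 0.0147 0.0703] F [-4.62  1.06  3.44] M [8.170e-01 1.712e+00 1.000e-03]
lever_grip [153.0, 228.6] 0.5 [0.5841 0.0086 0.122 ]
lever_grip [93.3, 247.2] 0.22 [ 0.7383 -0.0341  0.122 ]
lever_pivot [140.2, 226.3] 0.94 [0.6162 0.015  0.122 ]
lever_pivot [199.5, 357.2] 0.25 [ 0.4766 -0.3057  0.122 ]
lever_pivot [183.3, 89.5] 0.19 [0.5009 0.3405 0.122 ]
```

send_rows(
  increments=[
    [[0.03,-0.01,0,0.046],[0.03,-0.01,0,0.046],[0.03,-0.01,0,0.046],[0.03,-0.01,0,0.046],[0.03,-0.01,0,0.046]],
  ],
)

```text
clock: 38.45
tool_pos: [0.5812, -0.0664, 0.1062]
orientation: [179.9, -0.0, -107.9]
force: [-4.6, 1.0, 3.3]
opening: 0.0437
gripper_force: 2.9
```

Run:
```python
from h import *
tip(); C=look(dict(lever_grip=.122),"w11"); tip()
```

```text
t 38.45 tcp [ 0.5812 -0.0664  0.1062] yaw -107.9 tip [0.6073 0.0145 0.0703] F [-4.64  0.96  3.32] M [0.438 2.049 0.045]
lever_grip [249.4, 279.9] 0.81 [ 0.5682 -0.0628  0.122 ]
t 38.55 tcp [ 0.5812 -0.0664  0.1062] yaw -107.9 tip [0.6073 0.0145 0.0703] F [-5.65  1.06  3.72] M [ 0.432  2.047 -0.059]
```

send_rows(
  increments=[
    [[0.014,-0.003,0,0.02],[0.014,-0.003,0,0.02],[0.014,-0.003,0,0.02],[0.014,-0.003,0,0.02],[0.014,-0.003,0,0.02]],
  ],
)

```text
clock: 39.17
tool_pos: [0.5823, -0.0665, 0.1059]
orientation: [179.7, -0.0, -106.2]
force: [-11.3, 5.1, 8.5]
opening: 0.0437
gripper_force: 6.4
```

The force rose sharply, so the lever is at its stop and held. Now let go by lifting straight off.

send_rows(
  increments=[
    [[-0.014,0.003,0,-0.02],[-0.014,0.003,0.15,-0.02],[-0.014,0.003,0.35,-0.02],[-0.014,0.003,0.6,-0.02],[-0.014,0.003,0.8,-0.02],[-0.014,0.003,0.8,-0.02],[-0.014,0.003,0.8,-0.02],[-0.014,0.003,0.8,-0.02],[-0.014,0.003,0.8,-0.02],[-0.014,0.003,0.8,-0.02]],
  ],
)

```text
clock: 40.42
tool_pos: [0.5826, -0.0666, 0.2652]
orientation: [180.0, -0.0, -107.6]
force: [-0.1, -0.3, -1.0]
opening: 0.0442
gripper_force: 0.0
```

Run:
```python
from h import *
tip(); C=look(dict(lever_grip=.122,lever_pivot=.122,nut=.068),"w12")
for n in("side","top"): print(n); look(dict(lever_grip=.122,lever_pivot=.122,nut=.068,bush=.03,slug=0,hub=0,probe=.1,probe_tip=.045),n+"9",n)
a=cv2.imread("pics/side9.png"); cv2.imwrite("pics/side9c.png",cv2.resize(a,None,fx=1.5,fy=1.5))
```

```text
t 40.42 tcp [ 0.5826 -0.0666  0.2652] yaw -107.6 tip [0.6083 0.0144 0.2293] F [-0.13 -0.28 -0.98] M [ 0.078 -0.073 -0.023]
lever_pivot [258.8, 253.9] 0.74 [0.6087 0.0167 0.122 ]
nut [248.0, 221.5] 0.42 [0.653  0.0155 0.068 ]
side
lever_grip [189.7, 249.0] 0.88 [0.5173 0.0483 0.122 ]
lever_grip [218.4, 220.5] 0.62 [0.5552 0.1663 0.122 ]
lever_pivot [176.3, 215.8] 0.58 [0.6128 0.0086 0.122 ]
nut [194.6, 200.0] 0.6 [0.6547 0.0233 0.068 ]
bush [326.9, 216.3] 0.58 [0.5105 0.3673 0.03  ]
slug [194.9, 318.3] 0.63 [ 0.3492 -0.1341  0.    ]
slug [147.2, 254.8] 0.5 [ 0.5896 -0.3753  0.    ]
hub [251.1, 301.9] 0.96 [0.3735 0.1057 0.    ]
probe [131.4, 279.5] 0.79 [ 0.4965 -0.319   0.1   ]
probe [146.1, 255.6] 0.62 [ 0.5528 -0.2067  0.1   ]
probe [328.3, 219.2] 0.44 [0.4879 0.4132 0.1   ]
probe_tip [149.1, 258.8] 0.74 [ 0.558  -0.2865  0.045 ]
probe_tip [131.5, 280.8] 0.23 [ 0.5057 -0.4279  0.045 ]
top
lever_grip [178.0, 220.8] 0.51 [0.5215 0.0259 0.122 ]
lever_pivot [140.3, 225.1] 0.6 [0.6158 0.018  0.122 ]
lever_pivot [206.9, 109.6] 0.54 [0.445  0.2888 0.122 ]
nut [131.4, 224.4] 0.72 [0.654  0.0216 0.068 ]
bush [186.1, 91.9] 0.5 [0.5088 0.3628 0.03  ]
slug [247.6, 282.5] 0.59 [ 0.3614 -0.138   0.    ]
probe [200.2, 355.7] 0.95 [ 0.4779 -0.3078  0.1   ]
probe [129.7, 226.3] 0.28 [0.6493 0.0162 0.1   ]
probe_tip [165.4, 347.4] 0.95 [ 0.5772 -0.3023  0.045 ]
```

View pics/side9c.png

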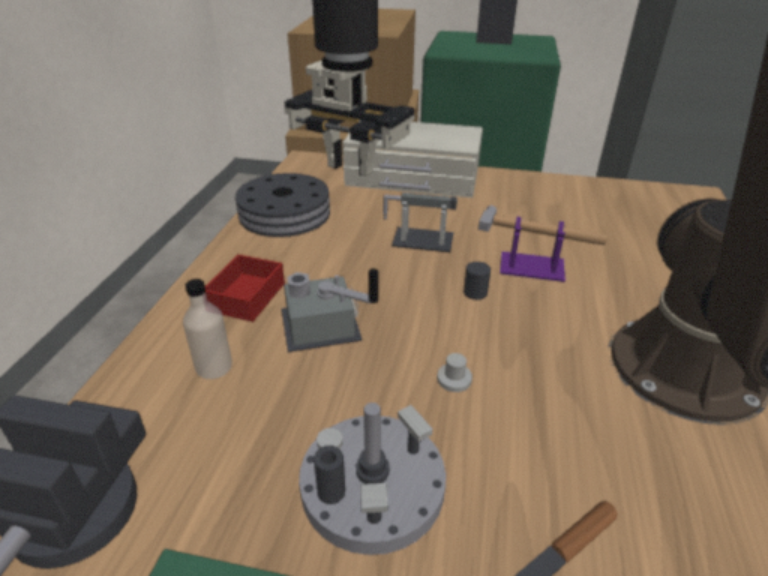

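The picture matches the start: the lever is home at (373, 285), the probe is in the grey cradle at (422, 205), the bystanders have not moved and the arm is clear. Handing in.

```bash
python3 -c "
from plant import ctrl
print(ctrl.close_job())"
```

```text
the job is handed in; nothing more can be done
None
```

I pressed the three feet in order (round and square twice, because the first round press read weakly), laid the probe back in its cradle, took the lever to its stop and let it spring home, and handed the job in at about 41 s; the verdict was not shown.

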